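# Fold the round-hole marking template over onto its workpiece

### The job

Two marking jigs on the bench each have a stiff-hinged aluminium template standing ajar. On the jig whose template has the round hole, push the template over its hinge with the fingertips and press it down gently until it lies flat on the pine block on the other side, ready for marking. Only push it: never take it between the fingers, do not fling it over, do not lift or shift the pine blocks, and leave the square-hole template and everything else on the bench alone.

Things in the scene. Friction and masses are not known exactly. Their poses are not given: they have to be found in the camera images.
- round_jig: jig to work on (robot's left or right by chance): fixed plywood base 140 x 220 x 10 mm, origin under its centre, z up, own +y roughly to the robot's left (turned up to 20 deg). Hinge axis along its x through (0, 0, 47 mm). On the +y half a rest, top 44 mm above the bench, for the template folded back; on the -y half a nest with a rim 8 mm high round the pine block, whose top is 44 mm above the bench
- round_leaf (a joint): rad: 0 = template folded back on the rest (+y side), 1.57 upright, 3.14 flat on the pine block (-y side), stop 3.17; starts ajar at 0.35 to 0.8. The hinge is stiff (0.15 N m): the template stays where left. Aluminium plate 6 mm thick, 100 mm along the hinge, reaching 110 mm from its axis, 150 g; round hole 40 mm, centred 54 mm from the axis, so the outer 35 mm is whole
- round_edge (a point): middle of the free edge of the round-hole template, half-way through its thickness, 110 mm from the hinge axis; x along the hinge, y out away from the hinge, z square to the plate, on the face that is up when it is folded back (joint 0)
- round_block: loose pine block in the nest of the round-hole jig, 112 mm along the hinge x 64 mm across x 34 mm high, origin at the centre of its underside, at (0, -59 mm, 10 mm) in the jig's frame; 3 to 5 mm play to the nest's rim
- square_jig: the other jig, same as round_jig in all sizes, but its template has a square hole; leave it alone
- square_leaf (a joint): angle of the template with the 36 mm square hole, read as for round_leaf; it also starts ajar at 0.35 to 0.8 and must stay as it is
- square_edge (a point): middle of the free edge of the square-hole template, as round_edge
- square_block: loose pine block in the nest of the square-hole jig, as round_block
- tape_measure: loose yellow tape measure, 36 x 88 x 66 mm, left of the jigs; origin under its centre
- solder_spool: loose spool of wire, 56 mm across, 40 mm high, right of the jigs; origin under its centre
- pliers: loose pliers lying flat, 52 x 181 x 12 mm, right of the jigs; origin under the centre
- elec_tape: loose roll of black tape, 59 mm across, 19 mm high, behind the jigs; origin under its centre
- masking_tape: loose roll of masking tape, 100 mm across, 25 mm high, behind the jigs; origin under its centre
Mind the look-alikes: they are no part of the job. Leave any blue look-alike of the round_block alone.

How it is judged:
On the way:
1. the round-hole template is swung up through upright (value of joint round_leaf between 1.35 and 2.6 rad), for 0.1 s.
At the end, for the whole second after the job is handed in: the round-hole template lies flat on the pine block (within 0.06 rad, about 6 mm at its free edge) and at rest, the block still sits in its nest, and the square-hole template stands where it stood (within 15 mm) (value of joint round_leaf above 3.08 rad and velocity of joint round_leaf below 0.05 rad/s and z of round_block in the frame of round_jig below 0.014 m and y of round_block in the frame of round_jig between -0.066 and -0.052 m and distance of square_edge from where it was at the start of the episode below 0.015 m); the robot touches nothing.
It fails at once if the template is taken between the fingers (z of the grasp point in the frame of round_edge between -0.005 and 0.005 m and y of the grasp point in the frame of round_edge between -0.1 and 0.003 m and x of the grasp point in the frame of round_edge between -0.053 and 0.053 m and contact force between the fingers and round_leaf above 0.5 N).
It fails at once if the template is flung over (faster than 4 rad/s) or pressed with more than 40 N (velocity of joint round_leaf above 4 rad/s or velocity of joint round_leaf below -4 rad/s or contact force between the arm and round_leaf above 40 N).
It fails at once if a pine block is lifted or shifted more than 12 mm (distance of any of round_block, square_block from where it was at the start of the episode above 0.012 m).
It fails at once if the square-hole template is moved (distance of square_edge from where it was at the start of the episode above 0.015 m).
It fails at once if a bystander is moved more than 20 mm (distance of any of tape_measure, solder_spool, pliers, elec_tape, masking_tape from where it was at the start of the episode above 0.02 m).
It also fails if it takes over 43 s, if anything falls off the work surface, if the arm or the gripper's body presses on something with over 40 N, if the wrist force passes 120 N, or if a joint passes its speed limit or range.

### The arm

A 6-joint arm with a two-finger parallel gripper is mounted at the origin on a cart in front of the work surface, level with it; the furniture and walls round the work are solid. World frame = base frame: x ahead of the robot, y to its left, z up, the work surface at z = 0. Lengths are in m, angles in rad, forces in N, time in s.
With the tool pointing down it reaches from about 0.375 to 0.9 m from the base axis. Payload 3.1 kg.
Tool frame: the origin (TCP) lies at the centre of the arm's flange, where the gripper is bolted on; the fingertips stand 182 mm ahead of it and the grasp point (between the pads) lies 164 mm ahead of it; z points along the fingers, y is the line along which they close (so a half turn about z gives the same grasp; the last joint's range is limited). The gripper opens to 87 mm and grips with 3 to 60 N. Pads are 19 mm wide; open, the fingers measure 117 mm over their backs; the gripper's body (75 mm by 190 mm) begins 51 mm behind the grasp point.
Start: joints at [-0.178, 0.527, 1.433, -0, 1.181, -0.178], TCP at [0.625, 0, 0.405] pointing down, gripper open.
Joint ranges: [-3.08, 3.08], [-0.75, 2.2], [0.22, 2.44], [-1.43, 4.57], [0, 2.65], [-2.85, 2.85]. Speed limits (rad/s): [2.79, 2.79, 3.14, 3.14, 3.14, 3.14].

### API

Orientations are given as a rotation vector (axis times angle).
In Python, from rig import env gives the robot as it stands. The module is installed in compiled form; this text tells all that it offers.
- The arm moves only by the tool jog_arm, never from a script. Its argument "commands" is a list of rows, each a list of 6 numbers: the shift along the tool's x, y, z normalised to -1 to 1, where 1 is 0.02 m, then the turn, a rotation vector about the tool's x, y, z normalised to -1 to 1, where 1 is 0.1 rad. In form: [[dx, dy, dz, ax, ay, az], ...]. A call has 1 to 12 rows; each row shifts and turns the commanded pose from where the row before left it, along the tool's axes as they then stand; what a row does not reach is not made up. A row lasts 1/12 s, in which the tool goes at most 41.7 mm and 7.16 degrees, less where a joint would pass 70% of its speed; a pose out of reach is approached as far as the arm can. A call with a number of a shift or a turn outside -1 to 1 is refused whole. A call with a gripper value outside its range is refused whole. "jaw" is the closure, from 0 (fully open) to 1 (shut), set as the call begins (left out, the last holds). The fingers move at their own pace and stop on an object; "force" is the grip in N (left out, the last holds). Time passes only in rows, so rows that do not move let the fingers close. It gives the time, the measured TCP pose, the force, the opening and the grip force at its end, in the units of the state.
- env.get_obs(): the state, without advancing time (a new reading comes with each control period).
- env.get_image(name): name is "scene" or "side" or "wrist"; returns a dict with "frame" (480x640x3 uint8, red, green, blue), "K" (3x3 intrinsics, pixels), "distortion" ([k1, k2, p1, p2, k3] as OpenCV has them; the pictures are not rectified), "pose" (4x4, takes a point from camera to world coordinates); the wrist camera has in their place "mount" (4x4, takes a point from camera to tool coordinates, whose origin is the TCP and whose axes are the flange's). Camera axes: x right, y up, looking along -z (the intrinsics and any distortion apply to the point x, -y, -z); pixel columns grow to the right and rows downward; lengths in m; the calibration is good to about 2 mm. A picture is of the moment at which its call begins: read the wrist's pose just before it. There is no depth.
- env.finish_job(): hands the job in; it is judged then, once.
Trained networks look in the newest picture that a camera, given by its name, has taken for a name from the list of things; names that differ only in an ending like _2 or _b are one class to them, and where a whole thing is asked for, a point or a joint stands for the part that bears it (a point fixed in the world has none). Each returns a list of dicts, best first, with "p" (0 to 1); they miss things now and then, are a little off and sometimes report something else, mostly with a low value. They report only what shows in the picture. A call takes as long as a camera call. They do not tell look-alikes from the thing itself.
- env.look_for(thing, camera): "extent" ([left, top, right, bottom] in pixels, round what is visible of it).
- env.cut_out(thing, camera): "pixels" (480x640 bool, what is visible of it) and "extent" ([left, top, right, bottom] in pixels, round what is visible of it).
- env.tip_of(thing, camera): "pixel" ([row, column] in pixels: a listed point, or the origin of a listed thing).
The state is a dict: "time": time; "q": joint angles; "qvel": joint speeds; "joint_torque": joint torques, N m; "eef_pos": TCP position; "eef_rot": TCP orientation; "ft_force": force on the tool from outside, world axes, zero at the start; "moment": the same for the moment, N m; "gripper_width": opening from 0.0 (shut) to 1.0 (fully open); "grasp_force": force on a finger pad.
Only numpy, scipy, OpenCV 4.12 (cv2) and the standard library are available. Lean on these libraries where they do the work, as an engineer would, in place of code of your own. Each camera call takes 0.05 s, during which the arm holds its last target. There are 200 camera calls.

## Working session

There is one attempt and no reset: what is moved stays moved. The work goes in short steps, Python scripts to look and compute and a tool call to move; the robot and the scene stay as the last step left them, time stands still between calls to the robot, and variables do not carry over. Pictures are saved under pics/ and viewed, at most 10 in all, crops included, and the job is handed in when it is done.

Besides the shell and the picture viewer there is one more tool, called after ">>>" by a JSON object that holds its "op" and its "data". jog_arm: Moves the arm, as the interface text tells. Scaled input: -1 to 1 covers 0.02 m each way for a shift and 0.1 rad each way for a turn. Its arguments: {"type":"object","properties":{"commands":{"type":"array","items":{"type":"array","items":{"type":"number","minimum":-1,"maximum":1}}},"jaw":{"type":"number"},"force":{"type":"number"}},"required":["commands"]}

```bash
mkdir -p pics
cat > h.py <<'E'
import numpy as np, cv2
from scipy.spatial.transform import Rotation as R
from rig import env
def pose(cam,im,obs=None):
    if 'pose' in im: return np.array(im['pose'])
    T=np.eye(4);T[:3,:3]=R.from_rotvec(obs['eef_rot']).as_matrix();T[:3,3]=obs['eef_pos'];return T@np.array(im['mount'])
def ray(px,im,T):
    u=cv2.undistortPoints(np.array([[px]],float),np.array(im['K']),np.array(im['distortion']))[0,0]
    d=T[:3,:3]@np.array([u[0],-u[1],-1.]);return T[:3,3],d/np.linalg.norm(d)
def atz(px,im,T,z):
    o,d=ray(px,im,T);return o+d*(z-o[2])/d[2]
def tri(rs):
    A=0;b=0
    for o,d in rs:
        P=np.eye(3)-np.outer(d,d);A=A+P;b=b+P@o
    x=np.linalg.solve(A,b);return x,[np.linalg.norm((np.eye(3)-np.outer(d,d))@(x-o)) for o,d in rs]
def proj(X,im,T):
    Ti=np.linalg.inv(T);c=Ti[:3,:3]@np.array(X)+Ti[:3,3]
    return cv2.projectPoints(np.array([[c[0],-c[1],-c[2]]]),np.zeros(3),np.zeros(3),np.array(im['K']),np.array(im['distortion']))[0][0,0]
E
python3 - <<'E'
from h import *
import pickle
o=env.get_obs();D={}
fr=[]
for c in ['scene','side','wrist']:
    im=env.get_image(c);T=pose(c,im,o);D[c]=(im,T)
    f=cv2.cvtColor(im['frame'],cv2.COLOR_RGB2BGR)
    cv2.imwrite(f'pics/{c}0.png',f);fr.append(f)
    print(c,T[:3,3].round(3),(-T[:3,2]).round(2))
    for t in ['round_edge','square_edge','round_jig','square_jig','round_block','square_block']:
        print(t,[(np.round(r['pixel']),round(r['p'],2)) for r in env.tip_of(t,c)][:3])
pickle.dump(D,open('d0.pkl','wb'))
E
```

```text
scene [0.808 0.928 1.277] [-0.16 -0.61 -0.78]
round_edge [(array([327., 364.]), 0.57)]
square_edge [(array([206., 312.]), 0.81)]
round_jig [(array([318., 347.]), 0.71), (array([197., 312.]), 0.51)]
square_jig [(array([197., 312.]), 0.68), (array([150., 251.]), 0.33), (array([180., 315.]), 0.27)]
round_block [(array([279., 407.]), 0.89), (array([234., 394.]), 0.76), (array([294., 338.]), 0.69)]
square_block [(array([181., 312.]), 0.39)]
side [0.414 0.804 1.181] [ 0.09 -0.57 -0.82]
round_edge [(array([310., 305.]), 0.64)]
square_edge [(array([200., 322.]), 0.58)]
round_jig [(array([303., 310.]), 0.84)]
square_jig []
round_block [(array([280., 310.]), 0.7), (array([291., 371.]), 0.68)]
square_block [(array([183., 344.]), 0.6), (array([281., 310.]), 0.55)]
wrist [0.623 0.067 0.384] [-0.   -0.24 -0.97]
round_edge []
square_edge [(array([366., 230.]), 0.55), (array([ 52., 236.]), 0.4)]
round_jig []
square_jig []
round_block [(array([63., 35.]), 0.82), (array([ 54., 236.]), 0.7), (array([235.,  36.]), 0.65)]
square_block []
```

View pics/scene0.png

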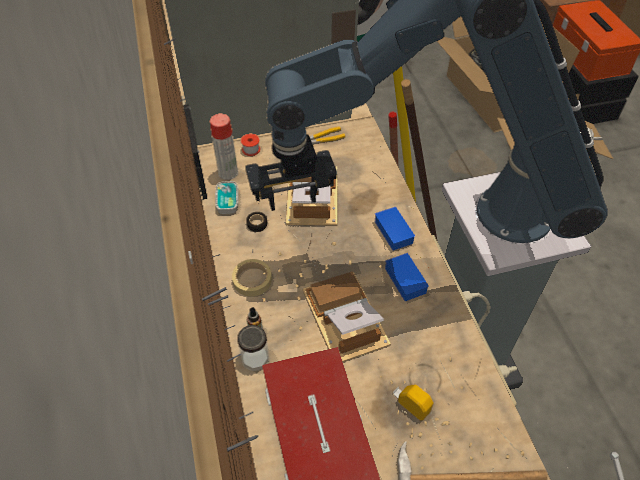

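View pics/wrist0.png

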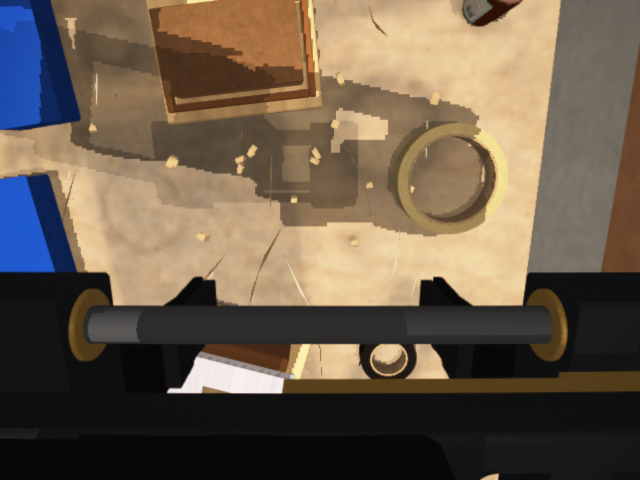

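View pics/side0.png

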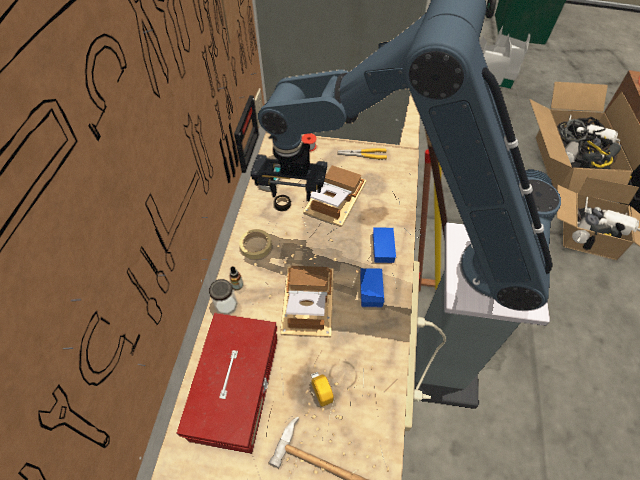

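The left jig (scene about (347,318), side about (307,300)) shows an oval hole, so it looks like the round one. The right jig (scene about (312,195), side about (333,195)) shows a squarish hole. There are two blue look-alikes at scene (395,228) and (407,277). I'll confirm with an enlarged crop and triangulate.

Run:
```python
from h import *
import pickle
D=pickle.load(open('d0.pkl','rb'))
a=cv2.resize(cv2.cvtColor(D['scene'][0]['frame'],4)[265:365,295:395],(400,400),interpolation=cv2.INTER_CUBIC)
b=cv2.resize(cv2.cvtColor(D['side'][0]['frame'],4)[255:345,265:355],(400,400),interpolation=cv2.INTER_CUBIC)
cv2.imwrite('pics/crop.png',np.hstack([a,b]))
r=lambda c,row,col: ray((col,row),*D[c])
for n,s,d in [('edge',(327,364),(310,305)),('jig',(318,347),(303,310)),('block',(294,338),(280,310))]:
    x,e=tri([r('scene',*s),r('side',*d)]);print(n,x.round(4),np.round(e,4))
    
print(env.get_obs()['time'])
```

```text
edge [0.5367 0.2871 0.106 ] [0.0068 0.0068]
jig [ 0.5413  0.1962 -0.0129] [0.0006 0.0006]
block [0.5501 0.1413 0.0203] [0.0018 0.0018]
1.05
```

View pics/crop.png

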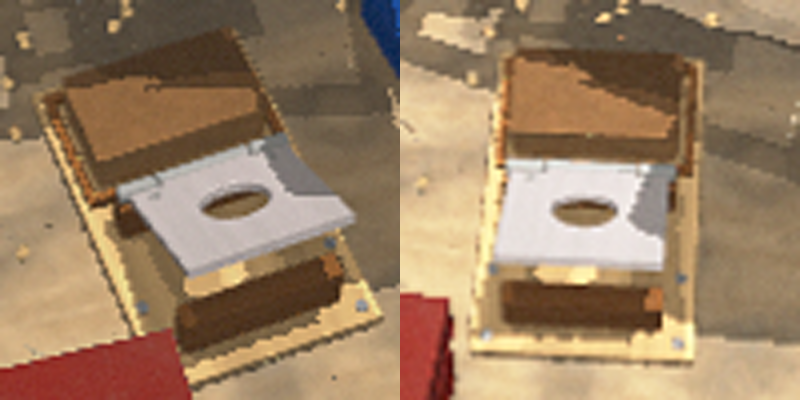

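Confirmed: the left jig's template has a round hole in both crops, so that's the one to work on. Next I'll measure its hinge line and angle from the corners in the crops, and the toolbox top for clearance.

Run:
```python
from h import *
import pickle
D=pickle.load(open('d0.pkl','rb'))
S=lambda x,y:(295+x/4,265+y/4); V=lambda x,y:(265+(x-400)*.225,255+y*.225)
P={}
for n,s,d in [('freeF',S(190,272),V(495,265)),('freeN',S(355,215),V(663,270)),('hinF',S(118,190),V(507,163)),('hinN',S(277,140),V(672,168)),
  ('baseN',S(383,318),V(693,358)),('toolboxcorner',(265,365),(217,314)),('toolboxcorner2',(340,349),(277,321))]:
    x,e=tri([ray(s,*D['scene']),ray(d,*D['side'])]);P[n]=x;print(n,x.round(4),np.round(e,4))
h=P['hinN']-P['hinF'];f=P['freeN']-P['freeF'];print(np.linalg.norm(h),np.linalg.norm(f),np.arctan2(h[0],-h[1]),np.degrees(np.arctan2(-h[1],-h[0])),np.degrees(np.arctan2(-f[1],-f[0])))
m=(P['freeF']+P['freeN'])/2-(P['hinF']+P['hinN'])/2;print(m,np.linalg.norm(m),np.arctan2(m[2],np.hypot(m[0],m[1])),np.degrees(np.arctan2(-m[0],m[1])))
o=env.get_obs();print(R.from_rotvec(o['eef_rot']).as_matrix().round(3),o['eef_pos'])
```

```text
freeF [0.5848 0.2954 0.0995] [0.0018 0.0018]
freeN [0.4865 0.2847 0.1013] [0.001 0.001]
hinF [0.5998 0.1996 0.0436] [0. 0.]
hinN [0.4959 0.1815 0.0312] [0.0015 0.0015]
baseN [ 0.465   0.2953 -0.0021] [0.0021 0.0021]
toolboxcorner [0.7649 0.3245 0.0986] [0.0001 0.0001]
toolboxcorner2 [0.6027 0.327  0.1053] [0.0049 0.0049]
0.10619895979339043 0.09897473163006999 -1.3983796385757514 9.878748552580007 6.193767579776933
[-0.01222689  0.09947468  0.06301642] 0.11838824670368332 0.5612987133486129 7.007341400954201
[[ 0.  1.  0.]
 [ 1. -0. -0.]
 [-0.  0. -1.]] [6.24983882e-01 2.48299870e-05 4.04799493e-01]
```

>>> {"op": "jog_arm", "data": {"commands": [[1,-0.35,0,0,0,0],[1,-0.35,0,0,0,0],[1,-0.35,0,0,0,0],[1,-0.35,0,0,0,0],[1,-0.35,0,0,0,0],[1,-0.35,0,0,0,0],[1,-0.35,0,0,0,0],[1,-0.35,0,0,0,0],[1,-0.35,0,0,0,0],[1,-0.35,0,0,0,0],[1,-0.35,0,0,0,0],[1,0,0,0,0,0]], "jaw": 1, "force": 20}}

```text
time: 2.05
eef_pos: [0.5466, 0.2411, 0.4047]
eef_rot: [-2.22, -2.221, 0.002]
ft_force: [-0.7, -0.4, 0.4]
gripper_width: 0.172
grasp_force: 0.0
```

>>> {"op": "jog_arm", "data": {"commands": [[1,0,0,0,0,-0.7],[1,0,0,0,0,-0.6],[0,0,0,0,0,0],[0,0,0,0,0,0],[0,0,0,0,0,0]]}}

```text
time: 2.47
eef_pos: [0.5465, 0.2796, 0.4046]
eef_rot: [2.073, 2.36, -0.001]
ft_force: [-0.1, 0.4, 0.3]
gripper_width: 0.004
grasp_force: 0.0
```

Run:
```python
from h import *
import pickle
o=env.get_obs();im=env.get_image('wrist');T=pose('wrist',im,o);pickle.dump((im,T),open('w1.pkl','wb'))
f=cv2.cvtColor(im['frame'],4);cv2.imwrite('pics/w1.png',f)
for t in ['round_edge','round_block','round_jig']: print(t,env.tip_of(t,'wrist')[:2])
print(o['eef_pos'],R.from_rotvec(o['eef_rot']).as_matrix().round(3),o['gripper_width'],o['time'],o['ft_force'])
# predicted model points
c,y=np.array([.547,.195,0]),np.radians(7.5);Rz=R.from_euler('z',y).as_matrix();th=.5
for n,p in dict(e=(0,.11*np.cos(th),.047+.11*np.sin(th)),eL=(.05,.11*np.cos(th),.047+.11*np.sin(th)),eR=(-.05,.11*np.cos(th),.047+.11*np.sin(th)),hL=(.05,0,.047),hR=(-.05,0,.047),b=(-.07,.11,.01),b2=(.07,.11,.01)).items(): print(n,proj(c+Rz@np.array(p),im,T).round(1))
```

```text
round_edge [{'pixel': [217.7, 305.6], 'p': 0.92}]
round_block [{'pixel': [348.2, 307.8], 'p': 0.44}]
round_jig [{'pixel': [290.0, 308.6], 'p': 0.85}]
[0.5465328  0.27958803 0.40461364] [[-0.129  0.992 -0.   ]
 [ 0.992  0.129 -0.001]
 [-0.001 -0.    -1.   ]] 0.0039866573341962135 2.4667 [-0.07294906  0.43281475  0.34317819]
e [305.7 218.8]
eL [375.5 218.7]
eR [236.  218.8]
hL [363.8 313.1]
hR [253.  313.1]
b [232.9 186.3]
b2 [384.3 186.2]
```

View pics/w1.png

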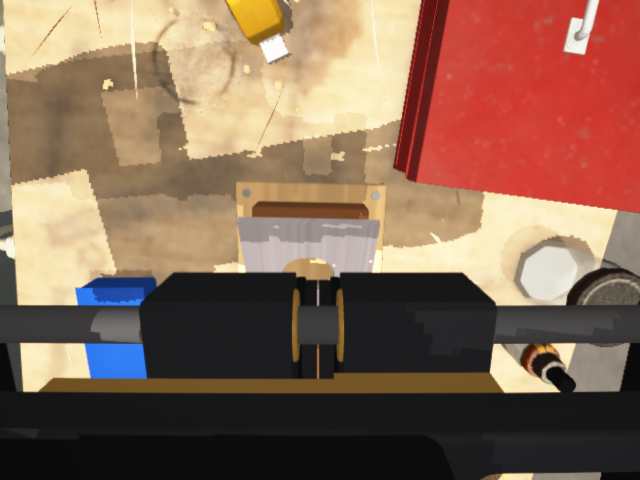

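>>> {"op": "jog_arm", "data": {"commands": [[0.95,-0.1,0,0,0,0],[0.95,-0.1,0,0,0,0],[0.95,-0.1,0,0,0,0],[0.95,-0.1,0,0,0,0],[0.95,-0.1,0,0,0,0],[0,0,0,0,-1,0],[0,0,0,0,-1,0],[0,0,0,0,-1,0],[0.22,0,0.73,0,0,0],[0.22,0,0.73,0,0,0],[0.22,0,0.73,0,0,0]]}}

```text
time: 3.58
eef_pos: [0.5247, 0.3722, 0.3588]
eef_rot: [1.915, 2.18, -0.288]
ft_force: [0.9, 0.7, 0.5]
gripper_width: 0.003
grasp_force: 0.0
```

>>> {"op": "jog_arm", "data": {"commands": [[0.22,0,0.73,0,0,0],[0.22,0,0.73,0,0,0],[0.22,0,0.73,0,0,0],[0.22,0,0.73,0,0,0],[0.22,0,0.73,0,0,0],[0.22,0,0.73,0,0,0],[0.22,0,0.73,0,0,0],[0,0,0,0,0,0],[0,0,0,0,0,0]]}}

```text
time: 4.33
eef_pos: [0.5246, 0.3711, 0.2516]
eef_rot: [1.916, 2.181, -0.293]
ft_force: [1.0, 0.3, 0.0]
gripper_width: 0.001
grasp_force: 0.0
```

```bash
cat >> h.py <<'E'
C=np.array([.547,.195,0]);RZ=R.from_euler('z',7.5,degrees=True).as_matrix()
def st():
    o=env.get_obs();M=R.from_rotvec(o['eef_rot']).as_matrix();p=np.array(o['eef_pos'])
    print('t',o['time'],'tcp_j',(RZ.T@(p-C)).round(4),'tip_j',(RZ.T@(p+.182*M[:,2]-C)).round(4),'tilt',np.arctan2(-(RZ.T@M)[1,2],-M[2,2]).round(3),'F',np.round(o['ft_force'],1))
    return o
E
python3 - <<'E'
from h import *
st()
im=env.get_image('side');a=cv2.cvtColor(im['frame'],4)[210:360,240:400]
im=env.get_image('scene');b=cv2.cvtColor(im['frame'],4)[230:380,280:440]
cv2.imwrite('pics/p2.png',cv2.resize(np.hstack([a,b]),(800,375),interpolation=cv2.INTER_CUBIC))
E
```

```text
t 4.3333 tcp_j [0.0008 0.1775 0.2516] tip_j [0.0003 0.1236 0.0777] tilt 0.301 F [1.  0.3 0. ]
```

View pics/p2.png

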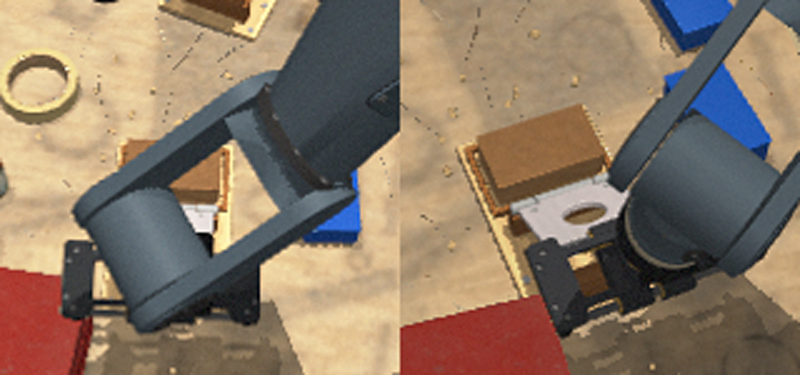

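```bash
cat > plan.py <<'E'
from h import *
t=.3;r=.088;zx=np.array([[np.cos(t),-np.sin(t)],[-np.sin(t),-np.cos(t)]]) # rows x_t,z_t in (y,z)
def tip(th):
    c,s=np.cos(th),np.sin(th);H=np.array([0,.047]);e1=np.array([c,s]);n=np.array([s,-c])
    fr=np.array([-.0091,.0028])
    if th>1.27:
        k=fr if th<2.84 else -fr
        return H+r*e1+.003*n-k
    # face contact: edge lower corner on front face, tip 22->r match below
    cor=H+.110*e1+.003*n; a=np.array([np.sin(t),np.cos(t)])
    return cor-.022*a-fr
E
python3 - <<'E'
from plan import *
o=st();M=R.from_rotvec(o['eef_rot']).as_matrix();p=RZ.T@(np.array(o['eef_pos'])+.182*M[:,2]-C)
cur=p[1:]
T=list(np.arange(.5,2.75,.09))
for i,th in enumerate(T):
    x=tip(th);d=zx@(x-cur);print(i,round(th,2),x.round(4),(d/.02).round(2));cur=x
E
```

```text
t 4.4333 tcp_j [0.0013 0.178  0.2532] tip_j [0.0015 0.1243 0.0793] tilt 0.3 F [-0.6  0.3 -0.3]
0 0.5 [0.1006 0.0733] [-1.04  0.64]
1 0.59 [0.0957 0.0819] [-0.36 -0.34]
2 0.68 [0.09 0.09] [-0.39 -0.3 ]
3 0.77 [0.0837 0.0976] [-0.42 -0.27]
4 0.86 [0.0766 0.1046] [-0.44 -0.23]
5 0.95 [0.069  0.1109] [-0.46 -0.19]
6 1.04 [0.0609 0.1165] [-0.47 -0.15]
7 1.13 [0.0522 0.1214] [-0.48 -0.1 ]
8 1.22 [0.0432 0.1255] [-0.49 -0.06]
9 1.31 [0.0347 0.1285] [-0.45 -0.02]
10 1.4 [0.027  0.1304] [-0.4   0.02]
11 1.49 [0.0192 0.1317] [-0.39  0.06]
12 1.58 [0.0113 0.1322] [-0.39  0.09]
13 1.67 [0.0034 0.1321] [-0.38  0.12]
14 1.76 [-0.0045  0.1312] [-0.36  0.16]
15 1.85 [-0.0123  0.1296] [-0.35  0.19]
16 1.94 [-0.0199  0.1274] [-0.33  0.22]
17 2.03 [-0.0272  0.1244] [-0.31  0.25]
18 2.12 [-0.0343  0.1208] [-0.28  0.28]
19 2.21 [-0.041   0.1166] [-0.26  0.3 ]
20 2.3 [-0.0473  0.1118] [-0.23  0.32]
21 2.39 [-0.0531  0.1065] [-0.2   0.34]
22 2.48 [-0.0585  0.1006] [-0.17  0.36]
23 2.57 [-0.0633  0.0943] [-0.14  0.37]
24 2.66 [-0.0675  0.0876] [-0.1   0.38]
```

>>> {"op": "jog_arm", "data": {"commands": [[-0.2,0,0.3,0,0,0],[-0.3,0,0.3,0,0,0],[-0.3,0,0,0,0,0],[-0.25,0,0,0,0,0],[-0.36,0,-0.34,0,0,0],[-0.4,0,-0.3,0,0,0],[-0.42,0,-0.27,0,0,0],[-0.44,0,-0.23,0,0,0],[0,0,0,0,0,0],[0,0,0,0,0,0]]}}

```text
time: 5.27
eef_pos: [0.5311, 0.3238, 0.2795]
eef_rot: [1.915, 2.179, -0.287]
ft_force: [1.5, 0.1, 0.5]
gripper_width: 0.005
grasp_force: 0.0
```

Run:
```python
from h import *
st()
im=env.get_image('side');a=cv2.cvtColor(im['frame'],4)[210:360,240:400]
im=env.get_image('scene');b=cv2.cvtColor(im['frame'],4)[230:380,280:440]
cv2.imwrite('pics/p3.png',cv2.resize(np.hstack([a,b]),(800,375),interpolation=cv2.INTER_CUBIC))
```

```text
t 5.2667 tcp_j [0.0011 0.1298 0.2795] tip_j [0.0013 0.076  0.1057] tilt 0.3 F [1.5 0.1 0.5]
```

View pics/p3.png

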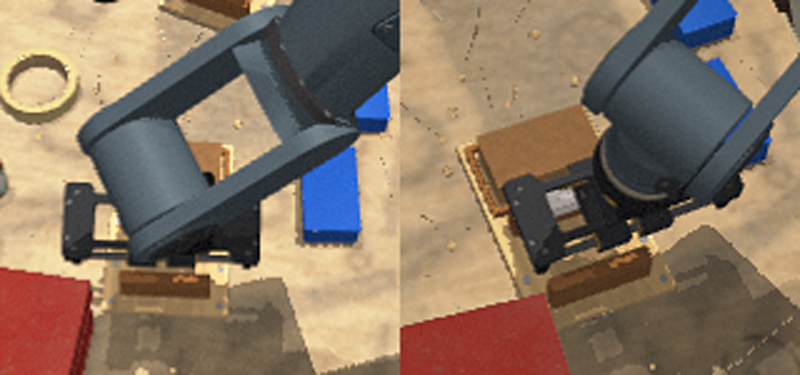

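The rest (left crop about (165,285)) is now clear and the plate has swung up with the fingers. I'll continue along the arc.

>>> {"op": "jog_arm", "data": {"commands": [[-0.46,0,-0.19,0,0,0],[-0.47,0,-0.15,0,0,0],[-0.48,0,-0.1,0,0,0],[-0.49,0,-0.06,0,0,0],[-0.45,0,-0.02,0,0,0],[-0.4,0,0.02,0,0,0],[-0.39,0,0.06,0,0,0],[-0.39,0,0.09,0,0,0],[-0.38,0,0.12,0,0,0],[-0.36,0,0.16,0,0,0],[-0.35,0,0.19,0,0,0],[-0.33,0,0.22,0,0,0]]}}

```text
time: 6.37
eef_pos: [0.5433, 0.2278, 0.301]
eef_rot: [1.914, 2.181, -0.289]
ft_force: [-0.0, 1.0, 0.1]
gripper_width: 0.007
grasp_force: 0.8
```

>>> {"op": "jog_arm", "data": {"commands": [[-0.31,0,0.25,0,0,0],[-0.28,0,0.28,0,0,0],[-0.26,0,0.3,0,0,0],[-0.23,0,0.32,0,0,0],[-0.2,0,0.34,0,0,0],[0,0,0,0,0,0],[0,0,0,0,0,0]]}}

```text
time: 6.95
eef_pos: [0.5477, 0.195, 0.2797]
eef_rot: [1.915, 2.181, -0.291]
ft_force: [0.5, 1.1, -0.5]
gripper_width: 0.007
grasp_force: 0.0
```

Run:
```python
from h import *
st()
im=env.get_image('side');a=cv2.cvtColor(im['frame'],4)[210:360,240:400]
im=env.get_image('scene');b=cv2.cvtColor(im['frame'],4)[230:380,280:440]
cv2.imwrite('pics/p4.png',cv2.resize(np.hstack([a,b]),(800,375),interpolation=cv2.INTER_CUBIC))
for c in ['side','scene']: print(env.tip_of('round_edge',c)[:2])
```

```text
t 6.95 tcp_j [ 7.000e-04 -1.000e-04  2.797e-01] tip_j [ 0.0004 -0.054   0.1059] tilt 0.301 F [ 0.5  1.1 -0.5]
[]
[{'pixel': [263.5, 332.9], 'p': 0.86}]
```

View pics/p4.png

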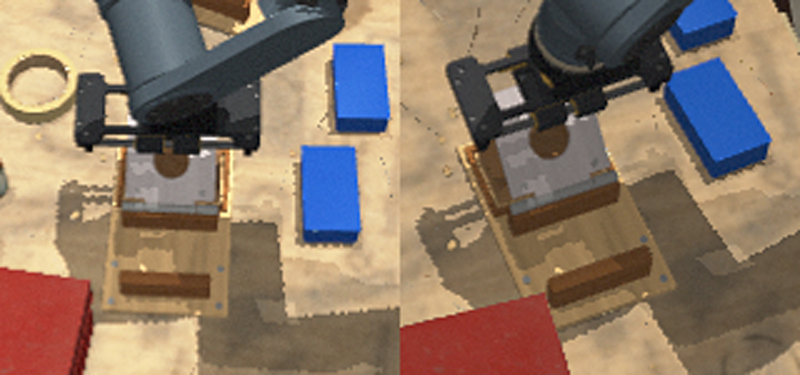

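The template is past upright and leaning toward the block. Its hole shows at about (172,165) in the left crop. Next I'll press it down along the arc.

Run:
```python
from plan import *
cur=np.array([-.054,.106])
for th in [2.48,2.57,2.66,2.75,2.83,2.9,2.98,3.05,3.1,3.14,3.17]:
    x=tip(th);d=zx@(x-cur);print(round(th,2),x.round(4),(d/.02).round(2));cur=x
```

```text
2.48 [-0.0585  0.1006] [-0.14  0.32]
2.57 [-0.0633  0.0943] [-0.14  0.37]
2.66 [-0.0675  0.0876] [-0.1   0.38]
2.75 [-0.0711  0.0806] [-0.07  0.39]
2.83 [-0.0737  0.074 ] [-0.03  0.35]
2.9 [-0.0938  0.0738] [-0.96  0.31]
2.98 [-0.0955  0.0669] [0.02 0.35]
3.05 [-0.0965  0.0608] [0.04 0.31]
3.1 [-0.0969  0.0565] [0.04 0.22]
3.14 [-0.0971  0.0529] [0.04 0.17]
3.17 [-0.0971  0.0503] [0.04 0.13]
```

>>> {"op": "jog_arm", "data": {"commands": [[-0.14,0,0.32,0,0,0],[-0.14,0,0.37,0,0,0],[-0.1,0,0.38,0,0,0],[-0.07,0,0.39,0,0,0],[0,0,0,0,0,0],[0,0,-0.8,0,0,0],[-0.45,0,0.14,0,0,0],[-0.45,0,0.14,0,0,0],[-0.45,0,0.14,0,0,0],[0,0,0,0,0,0]]}}

```text
time: 7.98
eef_pos: [0.5529, 0.1529, 0.2697]
eef_rot: [1.917, 2.179, -0.292]
ft_force: [-0.7, -0.2, 0.2]
gripper_width: 0.009
grasp_force: 0.0
```

>>> {"op": "jog_arm", "data": {"commands": [[0.09,0,0.29,0,0,0],[0.09,0,0.29,0,0,0],[0.09,0,0.29,0,0,0],[0.09,0,0.29,0,0,0],[0.09,0,0.29,0,0,0],[0.09,0,0.29,0,0,0],[0,0,0,0,0,0],[0,0,0,0,0,0]]}}

```text
time: 8.65
eef_pos: [0.5526, 0.1554, 0.233]
eef_rot: [1.915, 2.182, -0.291]
ft_force: [-0.1, 0.2, -0.5]
gripper_width: 0.007
grasp_force: 0.0
```

```bash
python3 -c "
from h import *
st()"
```

```text
t 8.65 tcp_j [ 0.0003 -0.04    0.233 ] tip_j [ 0.0001 -0.0937  0.0591] tilt 0.3 F [-0.1  0.2 -0.5]
```

>>> {"op": "jog_arm", "data": {"commands": [[0.03,0,0.1,0,0,0],[0.03,0,0.1,0,0,0],[0.015,0,0.05,0,0,0],[0,0,0,0,0,0],[0,0,0,0,0,0]]}}

```text
time: 9.07
eef_pos: [0.5529, 0.1552, 0.2287]
eef_rot: [1.914, 2.181, -0.289]
ft_force: [0.8, 0.1, -0.1]
gripper_width: 0.005
grasp_force: 0.1
```

>>> {"op": "jog_arm", "data": {"commands": [[0.015,0,0.05,0,0,0],[0,0,0,0,0,0],[0,0,0,0,0,0]]}}

```text
time: 9.32
eef_pos: [0.5529, 0.1552, 0.2276]
eef_rot: [1.914, 2.181, -0.289]
ft_force: [-0.1, 0.1, 0.8]
gripper_width: 0.007
grasp_force: 0.4
```

>>> {"op": "jog_arm", "data": {"commands": [[0.015,0,0.05,0,0,0],[0,0,0,0,0,0],[0,0,0,0,0,0]]}}

```text
time: 9.57
eef_pos: [0.5529, 0.1552, 0.227]
eef_rot: [1.914, 2.181, -0.289]
ft_force: [-0.8, -0.1, 4.4]
gripper_width: 0.005
grasp_force: 2.3
```

>>> {"op": "jog_arm", "data": {"commands": [[0.015,0,0.05,0,0,0],[0,0,0,0,0,0],[0,0,0,0,0,0]]}}

```text
time: 9.82
eef_pos: [0.5528, 0.1552, 0.2268]
eef_rot: [1.914, 2.18, -0.289]
ft_force: [-1.6, 0.8, 10.8]
gripper_width: 0.004
grasp_force: 5.1
```

The template is firmly down at the predicted height (tip z 0.053, 11 N). I'll back off straight up.

>>> {"op": "jog_arm", "data": {"commands": [[-0.06,0,-0.2,0,0,0],[-0.15,0,-0.48,0,0,0],[-0.29,0,-0.95,0,0,0],[-0.29,0,-0.95,0,0,0],[-0.29,0,-0.95,0,0,0],[-0.29,0,-0.95,0,0,0],[-0.29,0,-0.95,0,0,0],[-0.29,0,-0.95,0,0,0],[-0.29,0,-0.95,0,0,0],[-0.29,0,-0.95,0,0,0],[0,0,0,0,0,0],[0,0,0,0,0,0]]}}

```text
time: 10.82
eef_pos: [0.5528, 0.1557, 0.3998]
eef_rot: [1.914, 2.18, -0.286]
ft_force: [-0.5, 1.7, 0.2]
gripper_width: 0.006
grasp_force: 0.0
```

>>> {"op": "jog_arm", "data": {"commands": [[1,0,-0.3,0,0,0],[1,0,-0.3,0,0,0],[1,0,-0.3,0,0,0],[1,0,-0.3,0,0,0],[1,0,-0.3,0,0,0],[1,0,-0.3,0,0,0],[1,0,-0.3,0,0,0],[0,0,0,0,0,0],[0,0,0,0,0,0],[0,0,0,0,0,0]]}}

```text
time: 11.65
eef_pos: [0.5335, 0.3002, 0.396]
eef_rot: [1.914, 2.182, -0.293]
ft_force: [0.6, -0.8, -0.5]
gripper_width: 0.009
grasp_force: 0.0
```

Run:
```python
from h import *
o=st();rs=[]
W=env.get_image('wrist');Tw=pose('wrist',W,o);rw=env.tip_of('round_edge','wrist')[:1]
print(rw)
ims=[]
for c in ['side','scene']:
    im=env.get_image(c);T=pose(c,im);ims.append(im);r=env.tip_of('round_edge',c)[:1];print(c,r, 'flat pred',proj(C+RZ@np.array([0,-.11,.047]),im,T))
    if r: rs.append(ray(r[0]['pixel'][::-1],im,T))
if rw: rs.append(ray(rw[0]['pixel'][::-1],W,Tw)); print('flat pred w',proj(C+RZ@np.array([0,-.11,.047]),W,Tw))
if len(rs)>1:
    x,e=tri(rs);print(RZ.T@(x-C),e)
a=cv2.cvtColor(ims[0]['frame'],4)[210:360,240:400];b=cv2.cvtColor(ims[1]['frame'],4)[230:380,280:440]
w=cv2.resize(cv2.cvtColor(W['frame'],4),(267,200))
cv2.imwrite('pics/p5.png',np.hstack([cv2.resize(np.hstack([a,b]),(533,250)),cv2.copyMakeBorder(w,0,50,0,0,0)]))
```

```text
t 11.65 tcp_j [0.0004 0.106  0.396 ] tip_j [-2.000e-04  5.210e-02  2.222e-01] tilt 0.301 F [ 0.6 -0.8 -0.5]
[]
side [] flat pred [309.24923351 259.55490924]
scene [{'pixel': [292.2, 335.8], 'p': 0.75}] flat pred [327.38379638 270.16229654]
```

View pics/p5.png

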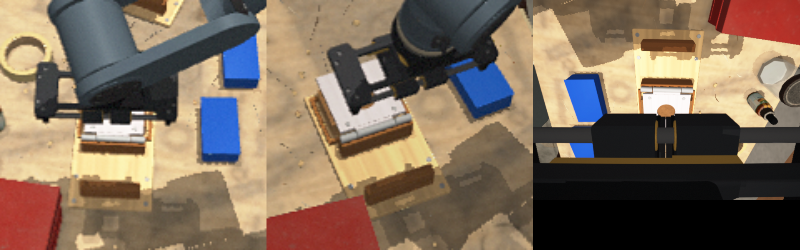

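The template lies flat on the block (scene crop about (360,100)), the block sits in its rim, and the gripper is 17 cm clear of the plate. Handing in.

```bash
python3 -c "
from rig import env
print(env.finish_job())"
```

```text
the job is handed in; nothing more can be done
None
```

I pushed the round-hole template (the left jig) over its hinge, pressed it flat on its pine block with about 11 N, and handed the job in; no verdict came back, but the last pictures show it flat with the block in its nest, and I saw nothing else moved.

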